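Shut the marked wash-line valve

TASK

In the grey valve box on the bench, push the flat metal cover all the way aside along its rails to reveal the two valves. Then push the valve handle marked by a round disc at its end fully shut, a quarter turn clockwise seen from above. Leave the plain handle and the flask, cup and jar on the bench as they are, and finish with the robot clear of everything.

Things in the scene. Friction and masses are not known exactly. Their poses are not given: they have to be found in the camera images.
- valve_box: Fixed grey plastic valve box, 210 mm (its x) by 550 mm (its y), walls 90 mm tall, standing on the bench; origin at the centre of its underside; it may be turned about vertical. In its frame the open valve bay spans x -85 to 85 mm and y -260 to 0 mm; the part from y 0 to 275 mm is solid with its top at 90 mm. Low aluminium rails (tops 102 mm high) run along both long sides, outside |x| = 98 mm.
- cover (a joint): Flat aluminium cover plate over the valve bay, 188 mm (x) by 268 mm (y), 6 mm thick, its top 98 mm above the bench. Joint value in m: 0 = bay covered, 0.26 = fully open (end stop). It slides towards the box's +y; at 0 it spans box y -268 to 0 mm. It starts at 0 to 0.04, drags with about 2 N and stays where it is left. It is guided and cannot be lifted.
- cover_ridge (a point): Centre of the top of the upright ridge on the cover, by which it is pushed: 110 mm long along box x, 12 mm thick along box y, rising 25 mm above the cover plate (top 123 mm above the bench). It sits 30 mm from the cover's leading (+y) edge, so it is pushed on its -y side. Moves with the cover.
- marked_handle (a joint): The marked valve's handle, turning about a vertical axis at point marked_stem. Value in rad: 0 = open, handle along the pipe pointing to box -x; pi/2 = shut (end stop), handle pointing to box +y, turning clockwise seen from above. It starts at 0 to 0.25. At value a it points along (-cos a, sin a) in the box's x, y. It needs about 0.12 N m (3 N at 45 mm) and stays where it is left.
- marked_stem (a point): On the turning axis of the marked valve, at mid-height of its handle, 68 mm above the bench. The valve stands in either of two places in the bay, near box x 40 mm and y -195 or -90 mm. The handle is a level steel bar 16 mm wide and 14 mm thick (61 to 75 mm above the bench). The brass valve body and the pipe below it, which runs along box x, reach up to 47 mm; the stem (24 mm across) joins body and handle.
- marked_end (a point): Centre of the round steel disc (36 mm across, 14 mm thick) at the outer end of the marked handle, 60 mm from its axis. Moves with the handle.
- plain_handle (a joint): The other valve's handle, same mechanism and same meaning of values as marked_handle; to be left alone. It starts at 0 to 0.25.
- plain_stem (a point): On the turning axis of the plain valve, 68 mm above the bench, in the place the marked valve does not take. Its handle is a plain straight steel bar 77 mm long from the axis, 16 mm wide and 14 mm thick, without a disc.
- plain_end (a point): Point on the plain bar handle 60 mm from its axis, at mid-height.
- flask: Loose white plastic sampling flask with a black cap, 60 mm across, 150 mm tall, standing by the box; origin at the centre of its underside. Leave alone.
- cup: Loose open white plastic sample cup, 64 mm across the rim, 60 mm tall; origin at the centre of its underside. Leave alone.
- jar: Loose white lidded sample jar, 60 mm across, 60 mm tall; origin at the centre of its underside. Leave alone.

How it is judged:
On the way, in this order (a step that is already met when the one before it is completed fails the run):
1. the cover is slid all the way open (value of joint cover above 0.24 m), for 0.2 s.
2. the marked handle is pushed fully shut (value of joint marked_handle above 1.45 rad), for 0.2 s.
At the end, for the whole second after the job is handed in: The cover is open by more than 240 of its 260 mm, the marked handle is turned beyond 1.45 rad (shut is 1.571), both at rest; the plain handle's end is within 12 mm of its start; flask, cup and jar stand upright within 25 mm of where they began (value of joint cover above 0.24 m and value of joint marked_handle above 1.45 rad and velocity of joint cover between -0.01 and 0.01 m/s and velocity of joint marked_handle between -0.05 and 0.05 rad/s and distance of plain_end from where it was at the start of the episode below 0.012 m and distance of each of flask, cup, jar from where it was at the start of the episode below 0.025 m and angle between each of flask, cup, jar's own z axis and vertical below 0.15 rad); the robot touches nothing.
It fails at once if the plain handle is moved (distance of plain_end from where it was at the start of the episode above 0.012 m).
It fails at once if a bystander (flask, cup or jar) is lifted, shoved or tipped (distance of any of flask, cup, jar from where it was at the start of the episode above 0.025 m or angle between any of flask, cup, jar's own z axis and vertical above 0.3 rad).
It also fails if it takes over 45 s, if anything falls off the work surface, if the arm or the gripper's body presses on something with over 40 N, if the wrist force passes 120 N, or if a joint passes its speed limit or range.

ROBOT

A 7-joint arm with a two-finger parallel gripper is mounted at the origin on the work surface. World frame = base frame: x ahead of the robot, y to its left, z up, the work surface at z = 0. Lengths are in m, angles in rad, forces in N, time in s.
With the tool pointing down it reaches from about 0.4 to 0.85 m from the base axis. Payload 4.5 kg.
Tool frame: the origin (TCP) lies at the very end of the fingers, on their centre line; the grasp point (between the pads) lies grip_point_offset behind it (grip_point_offset is the distance from the TCP to the grasp point, in m); x points along the fingers, z is the direction in which the jaws open and shut, and the axes are right-handed (so a half turn about x gives the same grasp; the last joint's range is limited). The gripper opens to 85 mm and grips with 20 to 120 N. Pads are 22 mm wide; open, the fingers measure 114 mm over their backs; the gripper's body (76 mm by 85 mm) begins 54 mm behind the grasp point. The pads swing forward as they close: fully open they stand 13 mm farther back than shut.
Start: joints at [1.244, 0.689, -0.195, 1.565, 0.157, 0.902, -0.215], TCP at [0.221, -0.585, 0.231] pointing down, gripper open.
Joint ranges: [-3.01, 3.01], [-0.46, 2.08], [-1.47, 1.51], [0.13, 2.56], [-1, 4.14], [0.04, 2.09], [-2.66, 2.66]. Speed limits (rad/s): [2.57, 2.57, 3.14, 3.14, 3.14, 3.14, 3.14].

INTERFACE

Orientations are given as [roll, pitch, yaw] about the fixed x, y, z axes, in that order (R = Rz(yaw) Ry(pitch) Rx(roll)).
In Python, from bench import get_obs, capture, get_calibration, close_job, look_for, masks_of, tip_of, grip_point_offset gives the robot as it stands.
- The arm moves only by the tool drive_tool, never from a script. Its argument "steps" is a list of rows, each a list of 2 entries, a list of its own where there are three numbers: the shift along the tool's x, y, z each as a share of 0.8 m, from -1 to 1, then the turn, a rotation vector about the tool's x, y, z each as a share of 0.5 rad, from -1 to 1. In form: [[[tx, ty, tz], [rx, ry, rz]], ...]. A call has 1 to 20 rows; each row shifts and turns the pose as measured when the row begins, along the tool's axes as they then stand; what a row does not reach is not made up. A row lasts 1/8 s, in which the tool goes at most 62.5 mm and 10.7 degrees, less where a joint would pass 70% of its speed; a pose out of reach is approached as far as the arm can. A call with a number of a shift or a turn outside -1 to 1 is refused whole. A call with a gripper value outside its range is refused whole. "grip" is the opening, from 0 (shut) to 1 (fully open), set as the call begins (left out, the last holds). The fingers move at their own pace and stop on an object; "force" is the grip in N (left out, the last holds). Time passes only in rows, so rows that do not move let the fingers close. It gives the time, the measured TCP pose, the force and the opening at its end, in the units of the state.
- get_obs(): the state, without advancing time (a new reading comes with each control period).
- capture(name): name is "scene" or "top" or "wrist"; returns the picture (480x640x3 uint8, red, green, blue); there is no depth.
- get_calibration(name): a dict with "intrinsics" (3x3 intrinsics, pixels), "R" (3x3) and "t" (3): a world point X has camera coordinates R X + t. Camera axes: x right, y down, z forward; pixel columns grow to the right and rows downward; lengths in m; the calibration is good to about 2 mm. A picture is of the moment at which its call begins: read the wrist's pose just before it. get_calibration takes no time and is no camera call; for the wrist camera it gives the pose at the moment of the call.
- close_job(): hands the job in, once; it reports no verdict.
Trained networks look in the newest picture that a camera, given by its name, has taken for a name from the list of things; names that differ only in an ending like _2 or _b are one class to them, and where a whole thing is asked for, a point or a joint stands for the part that bears it (a point fixed in the world has none). Each returns a list of dicts, best first, with "conf" (0 to 1); they miss things now and then, are a little off and sometimes report something else, mostly with a low value. They report only what shows in the picture. A call takes as long as a camera call.
- look_for(camera, thing): "location" ([x, y, z] in m, in world coordinates, good to about 4 mm: the middle of the surface that is visible of it).
- masks_of(camera, thing): "pixels" (480x640 bool, what is visible of it).
- tip_of(camera, thing): "location" ([x, y, z] in m, in world coordinates, good to about 4 mm: a listed point, or the origin of a listed thing).
The state is a dict: "clock": time; "joint_positions": joint angles; "joint_vel": joint speeds; "joint_torque": joint torques, N m; "tcp_pos": TCP position; "ee_rot": TCP orientation; "ft_force": force on the tool from outside, world axes, zero at the start; "wrist_torque": the same for the moment, N m; "opening": finger opening in m.
Only numpy, scipy, OpenCV 4.12 (cv2) and the standard library are available. Lean on these libraries where they do the work, as an engineer would, in place of code of your own. Each camera call takes 0.05 s, during which the arm holds its last target. There are 200 camera calls.

## Working session

There is one attempt and no reset: what is moved stays moved. The work goes in short steps, Python scripts to look and compute and a tool call to move; the robot and the scene stay as the last step left them, time stands still between calls to the robot, and variables do not carry over. Pictures are saved under pics/ and viewed, about 8 in all and at most 12, crops included, and the job is handed in when it is done.

Besides the shell and the picture viewer there is one more tool, called as name(argument=value, ...) on one line, values as JSON. drive_tool: Moves the arm, as the interface text tells. Shift numbers are shares of 0.8 m and turn numbers shares of 0.5 rad, none past 1 either way. Its arguments: {"type":"object","properties":{"steps":{"type":"array"},"grip":{"type":"number"},"force":{"type":"number"}},"required":["steps"]}

```bash
mkdir -p pics
cat > h.py <<'E'
import numpy as np, cv2
from bench import *
def save(cam,name):
    im=capture(cam); cv2.imwrite(f'pics/{name}.png',im[:,:,::-1]); return im
def proj(cam,X):
    c=get_calibration(cam); p=c['intrinsics']@(np.array(c['R'])@np.array(X)+c['t']); return p[:2]/p[2]
def ray(cam,uv,z):
    c=get_calibration(cam); R=np.array(c['R']); d=R.T@np.linalg.inv(c['intrinsics'])@np.array([*uv,1.]); o=-R.T@c['t']
    return o+d*(z-o[2])/d[2]
E
python3 - <<'E'
from h import *
np.set_printoptions(precision=3,suppress=True)
o=get_obs(); print({k:np.round(v,3) for k,v in o.items()}, grip_point_offset)
a=save('top','top0'); b=save('scene','sc0')
cv2.imwrite('pics/both0.png',np.hstack([cv2.resize(x,(400,300)) for x in (a,b)])[:,:,::-1])
for cam in('top','scene'):
    for t in ('valve_box','cover_ridge','flask','cup','jar'):
        print(cam,t,[(np.round(r['location'],3),round(r['conf'],2)) for r in tip_of(cam,t)[:2]])
m=masks_of('top','cover')
for r in m[:1]:
    ys,xs=np.nonzero(r['pixels']); rc=cv2.minAreaRect(np.c_[xs,ys].astype(np.float32)); print(r['conf'],rc,[ray('top',p,.098) for p in cv2.boxPoints(rc)])
m=masks_of('top','valve_box')
for r in m[:1]:
    ys,xs=np.nonzero(r['pixels']); rc=cv2.minAreaRect(np.c_[xs,ys].astype(np.float32)); print(r['conf'],rc,[ray('top',p,.1) for p in cv2.boxPoints(rc)])
E
```

```text
{'clock': np.float64(0.0), 'joint_positions': array([ 1.244,  0.69 , -0.195,  1.566,  0.157,  0.903, -0.215]), 'joint_vel': array([ 0.   , -0.001,  0.   ,  0.   ,  0.001,  0.001, -0.002]), 'joint_torque': array([ -0.001, -53.961,  -1.267, -15.854,   0.009,   0.009,  -0.   ]), 'tcp_pos': array([ 0.22 , -0.584,  0.23 ]), 'ee_rot': array([-3.079,  1.569,  1.994]), 'ft_force': array([ 0.658, -0.008, -2.273]), 'wrist_torque': array([ 0.035,  0.012, -0.03 ]), 'opening': np.float64(0.086)} 0.0187
top valve_box []
top cover_ridge [(array([0.512, 0.048, 0.124]), 0.95)]
top flask [(array([ 0.644,  0.251, -0.001]), 0.96)]
top cup [(array([ 0.702,  0.095, -0.002]), 0.61), (array([0.509, 0.048, 0.122]), 0.58)]
top jar [(array([ 0.608,  0.332, -0.   ]), 0.93)]
scene valve_box []
scene cover_ridge [(array([0.513, 0.047, 0.124]), 0.8)]
scene flask [(array([0.642, 0.252, 0.   ]), 0.9)]
scene cup [(array([ 0.7  ,  0.096, -0.001]), 0.86), (array([0.512, 0.049, 0.127]), 0.64)]
scene jar [(array([ 0.607,  0.334, -0.002]), 0.7)]
0.61 ((321.9404296875, 283.9157409667969), (110.4834213256836, 291.24029541015625), 79.169921875) [array([0.556, 0.358, 0.1  ]), array([ 0.665, -0.189,  0.1  ]), array([ 0.459, -0.225,  0.1  ]), array([0.353, 0.313, 0.1  ])]
```

View pics/top0.png

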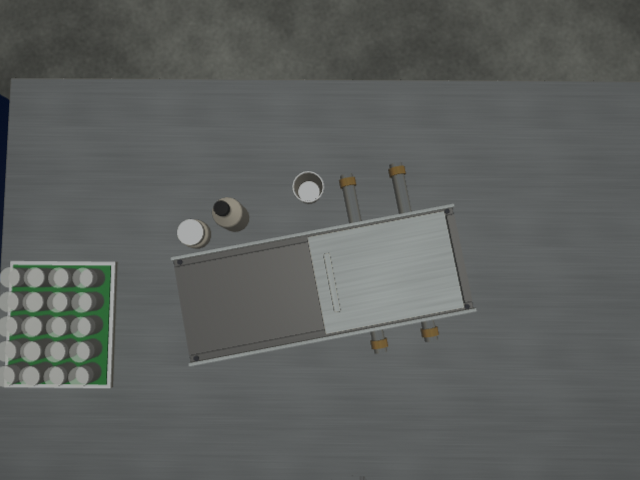

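The top view shows the box's solid end at left (world +y) and the cover on the right at columns 308–465, with the ridge at about (332, 283). Flask, cup and jar stand at the far (+x) side. The rail corners are near (173,259), (453,207), (475,311) and (190,363).

```bash
cat >> h.py <<'E'
from scipy.spatial.transform import Rotation as Ro
C=np.array([[173,259],[453,207],[475,311],[190,363]],float)
P=np.array([ray('top',c,.102)[:2] for c in C])
ey=(P[0]+P[3]-P[1]-P[2]); ey/=np.linalg.norm(ey); ex=np.array([ey[1],-ey[0]])
O=P.mean(0)
def b2w(x,y): return O+ex*x+ey*y
def w2b(w): d=np.array(w)[:2]-O; return np.array([d@ex,d@ey])
def Rt(): return Ro.from_euler('xyz',get_obs()['ee_rot']).as_matrix()
def shares(w): # world shift -> tool shares
    return np.round(Rt().T@(np.array(w)-get_obs()['tcp_pos'])/0.8,3)
def turn(jaw): # rotvec shares to make tool x down, z along horizontal jaw (sign chosen nearest)
    best=None
    for s in(1,-1):
        z=np.array([*jaw,0])*s; x=np.array([0,0,-1.]); T=np.c_[x,np.cross(z,x),z]
        r=Ro.from_matrix(Rt().T@T).as_rotvec()
        if best is None or np.linalg.norm(r)<np.linalg.norm(best): best=r
    return np.round(best/0.5,3)
E
python3 - <<'E'
from h import *
np.set_printoptions(precision=3,suppress=True)
print(P,O,ex,ey,np.linalg.norm(P[0]-P[1]),np.linalg.norm(P[1]-P[2]))
r=[.512,.048]; print('ridge box',w2b(r)); print(Rt())
print('turn z||ex',turn(ex),'z||ey',turn(ey))
y=w2b(r)[1]
for yy in(y-.06,):
    w=b2w(0,yy); print(w,shares([*w,.23]))
E
```

```text
[[ 0.552  0.348]
 [ 0.656 -0.185]
 [ 0.459 -0.224]
 [ 0.358  0.311]] [0.506 0.063] [0.982 0.188] [-0.188  0.982] 0.5431238936391702 0.201056759711886
ridge box [ 0.003 -0.015]
[[ 0.     0.936  0.353]
 [-0.     0.353 -0.936]
 [-1.    -0.     0.   ]]
turn z||ex [-2.798  0.     0.   ] z||ey [ 0.344  0.    -0.   ]
[ 0.52  -0.012] [ 0.002  0.603 -0.538]
```

drive_tool(steps=[[[0,0,0],[0.344,0,0]],[[0,0.046,-0.057],[0,0,0]],[[0,0.046,-0.057],[0,0,0]],[[0,0.046,-0.057],[0,0,0]],[[0,0.046,-0.057],[0,0,0]],[[0,0.046,-0.057],[0,0,0]],[[0,0.046,-0.057],[0,0,0]],[[0,0.046,-0.057],[0,0,0]],[[0,0.046,-0.057],[0,0,0]],[[0,0.046,-0.057],[0,0,0]],[[0,0.046,-0.057],[0,0,0]],[[0,0,0],[0,0,0]]], grip=0)

```text
clock: 2.2
tcp_pos: [0.5132, -0.0556, 0.2314]
ee_rot: [0.999, 1.559, -0.39]
ft_force: [-0.9, -0.2, -0.5]
opening: -0.0001
```

```bash
cat > st.py <<'E'
from h import *
np.set_printoptions(precision=3,suppress=True)
o=get_obs(); print(o['clock'],o['tcp_pos'],'box',w2b(o['tcp_pos']),'f',o['ft_force'],'open',o['opening'],'turn',turn(ey)); print(Rt())
E
python3 - <<'E'
from st import *
for cam in('top','scene','wrist'):
    capture(cam)
    print(cam,[(r['location'],w2b(r['location']),r['conf']) for r in tip_of(cam,'cover_ridge')[:2]])
E
```

```text
2.2 [ 0.513 -0.056  0.231] box [-0.015 -0.117] f [-0.92  -0.152 -0.5  ] open -6.800864417679398e-05 turn [-0.015  0.013 -0.021]
[[ 0.011  0.983  0.181]
 [-0.005  0.181 -0.984]
 [-1.     0.01   0.007]]
top [([0.5136, 0.048, 0.1242], array([ 0.005, -0.016]), 0.94)]
scene [([0.5112, 0.0488, 0.1255], array([ 0.002, -0.014]), 0.89)]
wrist [([0.5101, 0.0453, 0.1232], array([ 0.001, -0.018]), 0.61)]
```

drive_tool(steps=[[[0.05,0.011,0],[-0.015,0.013,-0.021]],[[0.05,0.011,0],[0,0,0]],[[0.04,0,0],[0,0,0]],[[0.005,0,0],[0,0,0]],[[0,0,-0.03],[0,0,0]],[[0,0,-0.03],[0,0,0]],[[0,0,-0.03],[0,0,0]],[[0,0,-0.03],[0,0,0]]])

```text
clock: 3.5
tcp_pos: [0.5143, 0.022, 0.1176]
ee_rot: [0.451, 1.56, -0.967]
ft_force: [0.1, 0.6, 0.5]
opening: 0.0001
```

```bash
python3 st.py
```

```text
3.5 [0.514 0.022 0.118] box [ 0.    -0.041] f [0.097 0.646 0.498] open 7.689504709224712e-05 turn [-0.073  0.02  -0.009]
[[ 0.006  0.988  0.152]
 [-0.009  0.152 -0.988]
 [-1.     0.005  0.01 ]]
```

drive_tool(steps=[[[0,0,0.01],[-0.073,0.02,-0.009]],[[0.008,0,0],[0,0,0]],[[0.004,0,0],[0,0,0]],[[0,0,-0.02],[0,0,0]],[[0,0,-0.025],[0,0,0]],[[0,0,-0.025],[0,0,0]],[[0,0,-0.025],[0,0,0]],[[0,0,-0.025],[0,0,0]],[[0,0,-0.025],[0,0,0]]])

```text
clock: 4.62
tcp_pos: [0.4944, 0.1292, 0.1111]
ee_rot: [0.635, 1.563, -0.755]
ft_force: [0.8, -2.7, 1.0]
opening: -0.0
```

```bash
python3 st.py
```

```text
4.625 [0.494 0.129 0.111] box [0.001 0.068] f [ 0.775 -2.714  0.995] open -1.5424775053508745e-05 turn [-0.016  0.013 -0.009]
[[ 0.006  0.984  0.18 ]
 [-0.005  0.18  -0.984]
 [-1.     0.005  0.006]]
```

drive_tool(steps=[[[0,0,-0.025],[0,0,0]],[[0,0,-0.025],[0,0,0]],[[0,0,-0.025],[0,0,0]],[[0,0,-0.025],[0,0,0]],[[0,0,-0.025],[0,0,0]],[[0,0,-0.02],[0,0,0]],[[0,0,-0.01],[0,0,0]],[[0,0,-0.01],[0,0,0]],[[0,0,-0.01],[0,0,0]]])

```text
clock: 5.75
tcp_pos: [0.4661, 0.2711, 0.1108]
ee_rot: [0.265, 1.556, -1.128]
ft_force: [-0.1, -2.1, 1.1]
opening: 0.0003
```

```bash
python3 st.py
```

```text
5.75 [0.466 0.271 0.111] box [-0.     0.212] f [-0.115 -2.072  1.123] open 0.0003037462566008331 turn [-0.021  0.028 -0.008]
[[ 0.006  0.984  0.177]
 [-0.013  0.177 -0.984]
 [-1.     0.004  0.014]]
```

Still only friction force; continue gently to the stop.

drive_tool(steps=[[[0,0,-0.008],[0,0,0]],[[0,0,-0.008],[0,0,0]],[[0,0,-0.008],[0,0,0]]])

```text
clock: 6.12
tcp_pos: [0.4656, 0.2721, 0.1109]
ee_rot: [-0.037, 1.533, -1.444]
ft_force: [3.0, -12.5, 8.2]
opening: -0.0002
```

Run:
```python
from st import *
for cam in('top','scene'):
    save(cam,cam+'1')
    for t in ('cover_ridge','marked_stem','marked_end','plain_stem','plain_end'):
        print(cam,t,[(r['location'],w2b(r['location']),r['conf']) for r in tip_of(cam,t)[:2]])
im=cv2.imread('pics/top1.png'); cv2.imwrite('pics/top1c.png',cv2.resize(im[170:370,150:490],None,fx=2.3,fy=2.3))
```

```text
6.125 [0.466 0.272 0.111] box [-0.     0.213] f [  3.005 -12.541   8.233] open -0.00015915207071667302 turn [-0.051  0.076  0.004]
[[ 0.005  0.987  0.163]
 [-0.037  0.163 -0.986]
 [-0.999 -0.001  0.038]]
top cover_ridge [([0.4656, 0.2925, 0.1226], array([0.003, 0.233]), 0.72)]
top marked_stem [([0.586, -0.1212, 0.0693], array([ 0.044, -0.196]), 0.8)]
top marked_end [([0.529, -0.1281, 0.0672], array([-0.013, -0.192]), 0.59)]
top plain_stem [([0.5606, -0.0149, 0.0669], array([ 0.039, -0.086]), 0.59)]
top plain_end [([0.5032, -0.0117, 0.0638], array([-0.017, -0.072]), 0.57)]
scene cover_ridge [([0.4638, 0.2945, 0.1264], array([0.002, 0.236]), 0.75)]
scene marked_stem [([0.5893, -0.1202, 0.0681], array([ 0.047, -0.195]), 0.97), ([0.4667, 0.2893, 0.1266], array([0.004, 0.23 ]), 0.69)]
scene marked_end [([0.5269, -0.129, 0.0683], array([-0.016, -0.192]), 0.65)]
scene plain_stem [([0.5611, -0.0118, 0.066], array([ 0.04 , -0.083]), 0.91), ([0.5298, -0.1271, 0.0652], array([-0.012, -0.191]), 0.46)]
scene plain_end [([0.5035, -0.0153, 0.065], array([-0.017, -0.076]), 0.77)]
```

View pics/top1c.png

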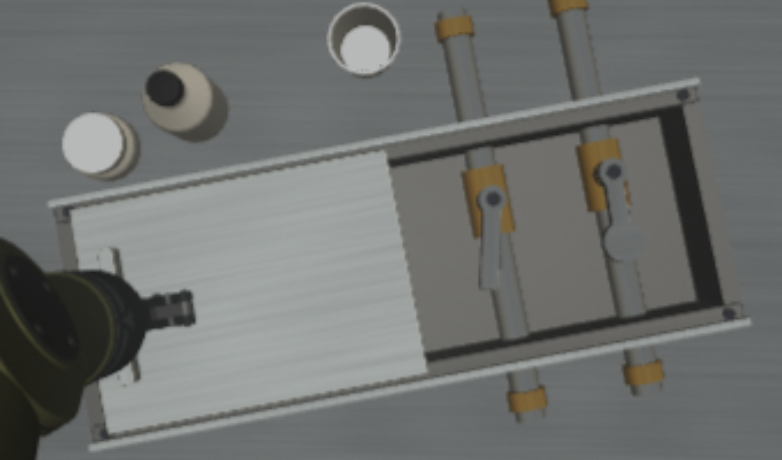

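The cover sits against its end stop: 12 N reaction, ridge at box y 0.233. The marked valve is the right-hand one, with its stem at crop pixel (612,172) and disc at (624,242). The plain valve is the left-hand one, with its stem at (492,198). I'll back off, lift and approach over the bay.

drive_tool(steps=[[[0,0,0.02],[-0.051,0.076,0.004]],[[-0.03,0,0.03],[0,0,0]],[[-0.05,0,0.06],[0,0,0]],[[0,0,0.07],[0,0,0]],[[0,0,0.07],[0,0,0]],[[0,0,0.07],[0,0,0]],[[0,0,0.07],[0,0,0]],[[0,0,0.07],[0,0,0]],[[0,0.01,0.05],[0,0,0]],[[0,0,0],[0,0,0]]])

```text
clock: 7.98
tcp_pos: [0.5559, -0.1315, 0.1741]
ee_rot: [2.576, 1.559, 1.199]
ft_force: [0.2, 0.8, 0.0]
opening: 0.0004
```

Run:
```python
from st import *
for cam in('wrist','scene','top'):
    save(cam,cam+'2')
    for t in ('cover_ridge','marked_stem','marked_end','plain_end'):
        print(cam,t,[(r['location'],w2b(r['location']),r['conf']) for r in tip_of(cam,t)[:1]])
u=proj('scene',get_obs()['tcp_pos']).astype(int); print(u)
im=cv2.imread('pics/scene2.png')[max(0,u[1]-130):u[1]+110,max(0,u[0]-130):u[0]+130]; im=cv2.resize(im,(433,400)) ; w=cv2.resize(cv2.imread('pics/wrist2.png'),(360,400))
cv2.imwrite('pics/c2.png',np.hstack([im,w]))
```

```text
7.975 [ 0.556 -0.132  0.174] box [ 0.013 -0.2  ] f [0.187 0.824 0.041] open 0.00039585466183858676 turn [ 0.009 -0.02  -0.013]
[[ 0.004  0.981  0.192]
 [ 0.011  0.192 -0.981]
 [-1.     0.006 -0.01 ]]
wrist cover_ridge []
wrist marked_stem [([0.5914, -0.1181, 0.0694], array([ 0.05 , -0.193]), 0.62)]
wrist marked_end []
wrist plain_end [([0.5015, -0.0117, 0.0664], array([-0.018, -0.072]), 0.8)]
scene cover_ridge []
scene marked_stem [([0.5873, -0.1172, 0.0713], array([ 0.046, -0.192]), 0.59)]
scene marked_end [([0.5292, -0.1249, 0.0689], array([-0.013, -0.188]), 0.77)]
scene plain_end [([0.5052, -0.0142, 0.0658], array([-0.015, -0.075]), 0.84)]
top cover_ridge [([0.4633, 0.289, 0.1251], array([0.001, 0.23 ]), 0.65)]
top marked_stem [([0.5922, -0.1215, 0.0691], array([ 0.05 , -0.197]), 0.9)]
top marked_end [([0.5263, -0.1267, 0.0675], array([-0.016, -0.19 ]), 0.9)]
top plain_end [([0.5036, -0.0101, 0.0655], array([-0.016, -0.071]), 0.89)]
[230 196]
```

View pics/c2.png

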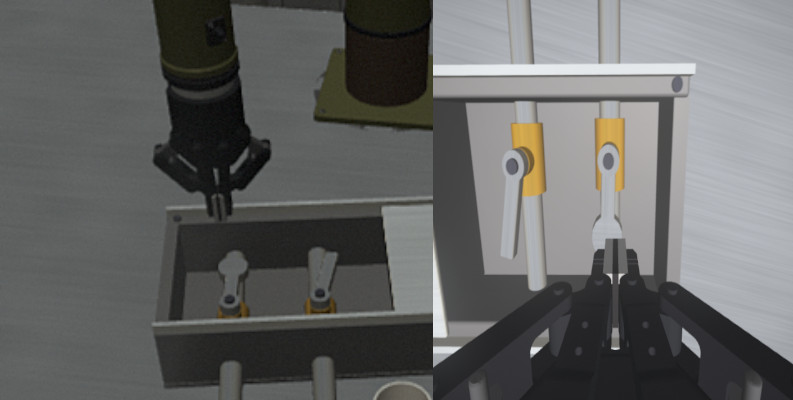

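The wrist view shows the disc under the fingers, and the gripper's knuckles flare along the jaw axis. I'll turn the jaws along box x, so the flare stays away from the end wall.

drive_tool(steps=[[[0,0,0.02],[-0.35,0,0]],[[0,0,0],[-0.35,0,0]],[[0,0,0],[-0.35,0,0]],[[0,0,0],[-0.35,0,0]],[[0,0,0],[-0.35,0,0]],[[0,0,0],[-0.35,0,0]],[[0,0,0],[-0.35,0,0]],[[0,0,0],[-0.35,0,0]],[[0,0,0],[0,0,0]]])

```text
clock: 9.85
tcp_pos: [0.5579, -0.1452, 0.1739]
ee_rot: [1.311, 1.56, 1.383]
ft_force: [-0.1, -0.0, 0.3]
opening: -0.0
```

```bash
cat > st2.py <<'E'
from st import *
print('j',get_obs()['joint_positions'],'turn z||ex',turn(ex))
def to(x,y,z): return shares([*b2w(x,y),z])
E
python3 - <<'E'
from st2 import *
print(to(.016,-.235,.17))
E
```

```text
9.85 [ 0.558 -0.145  0.174] box [ 0.012 -0.214] f [-0.1   -0.05   0.313] open -3.847130980423325e-05 turn [ 2.906 -0.011 -0.022]
[[ 0.002 -0.071  0.997]
 [ 0.011  0.997  0.071]
 [-1.     0.011  0.003]]
j [ 0.462  0.734 -0.484  1.763  0.454  0.757 -0.181] turn z||ex [-0.236  0.007 -0.021]
[ 0.005 -0.026  0.008]
```

drive_tool(steps=[[[0,-0.026,0.008],[-0.236,0.007,-0.021]],[[0,0,0],[0,0,0]]])

```text
clock: 10.1
tcp_pos: [0.5656, -0.1659, 0.1736]
ee_rot: [2.988, 1.57, -3.111]
ft_force: [-0.5, 0.0, -0.7]
opening: -0.0002
```

Run:
```python
from st2 import *
print(to(.016,-.235,.057))
```

```text
10.1 [ 0.566 -0.166  0.174] box [ 0.016 -0.236] f [-0.531  0.049 -0.736] open -0.0002196146070261928 turn [ 3.133 -0.001  0.001]
[[-0.    -0.184  0.983]
 [-0.     0.983  0.184]
 [-1.     0.    -0.   ]]
j [ 0.498  0.754 -0.512  1.723  0.489  0.795 -0.063] turn z||ex [-0.009 -0.001 -0.   ]
[0.146 0.001 0.001]
```

drive_tool(steps=[[[0.04,0,0],[0,0,0]],[[0.04,0,0],[0,0,0]],[[0.04,0,0],[0,0,0]],[[0.02,0,0],[0,0,0]],[[0.01,0,0],[0,0,0]],[[0,0,0],[0,0,0]]])

```text
clock: 10.85
tcp_pos: [0.5668, -0.161, 0.0526]
ee_rot: [0.484, 1.567, 0.651]
ft_force: [-0.5, 0.0, 1.1]
opening: -0.0002
```

Run:
```python
from st2 import *
print(to(.016,-.235,.057))
```

```text
10.85 [ 0.567 -0.161  0.053] box [ 0.018 -0.231] f [-0.484  0.038  1.09 ] open -0.00020263108808497737 turn [ 3.098  0.003 -0.009]
[[ 0.003 -0.167  0.986]
 [ 0.003  0.986  0.167]
 [-1.     0.002  0.004]]
j [ 0.421  0.92  -0.388  1.794  0.611  0.546 -0.194] turn z||ex [-0.043  0.008 -0.004]
[-0.006 -0.005 -0.002]
```

drive_tool(steps=[[[-0.006,0,-0.002],[-0.043,0.008,-0.004]],[[0,0.011,0],[0,0,0]],[[0,0.009,0],[0,0,0]],[[0,0.009,-0.0045],[0,0,0]],[[0,0.009,-0.0045],[0,0,0]],[[0,0.0125,0.002],[0,0,0]]])

```text
clock: 11.6
tcp_pos: [0.5559, -0.1282, 0.0613]
ee_rot: [-0.992, 1.556, -0.808]
ft_force: [-1.7, -7.8, -0.4]
opening: 0.0001
```

Run:
```python
from st2 import *
print(to(.012,-.179,.057),to(.029,-.163,.057))
capture('top'); capture('scene')
for c in('top','scene'):
  for t in ('marked_end','plain_end'): print(c,t,[(w2b(r['location']),r['conf']) for r in tip_of(c,t)[:1]])
```

```text
11.6 [ 0.556 -0.128  0.061] box [ 0.013 -0.197] f [-1.713 -7.801 -0.447] open 0.00012357349496554737 turn [3.13  0.032 0.007]
[[ 0.01  -0.182  0.983]
 [-0.011  0.983  0.182]
 [-1.    -0.012  0.008]]
j [ 0.35   0.885 -0.36   1.861  0.626  0.5   -0.263] turn z||ex [-0.011  0.016  0.024]
[ 0.005  0.022 -0.001] [0.005 0.042 0.02 ]
top marked_end [(array([-0.006, -0.16 ]), 0.59)]
top plain_end [(array([-0.017, -0.069]), 0.63)]
scene marked_end [(array([-0.   , -0.156]), 0.96)]
scene plain_end [(array([-0.016, -0.075]), 0.87)]
```

drive_tool(steps=[[[0.004,0.011,0],[-0.011,0.016,0.024]],[[0,0.011,0],[0,0,0]],[[0,0.011,0.008],[0,0,0]],[[0,0.01,0.011],[0,0,0]],[[0,0,0.01],[0,0,0]]])

```text
clock: 12.52
tcp_pos: [0.5607, -0.102, 0.0573]
ee_rot: [-2.642, 1.541, -2.465]
ft_force: [-13.9, 0.1, 10.1]
opening: -0.0002
```

Run:
```python
from st2 import *
print(to(.029,-.163,.057))
save('top','top3'); capture('scene')
for c in('top','scene'):
  for t in ('marked_end','plain_end'): print(c,t,[(w2b(r['location']),r['conf']) for r in tip_of(c,t)[:1]])
```

```text
12.525 [ 0.561 -0.102  0.057] box [ 0.023 -0.172] f [-13.92    0.056  10.055] open -0.0002309728645379914 turn [ 3.119 -0.019  0.063]
[[-0.023 -0.177  0.984]
 [-0.019  0.984  0.177]
 [-1.    -0.014 -0.026]]
j [ 0.294  0.899 -0.36   1.831  0.602  0.548 -0.294] turn z||ex [-0.022 -0.052  0.028]
[0.    0.011 0.008]
top marked_end [(array([ 0.045, -0.131]), 0.53)]
top plain_end [(array([-0.016, -0.068]), 0.76)]
scene marked_end [(array([ 0.045, -0.132]), 0.88)]
scene plain_end [(array([-0.016, -0.076]), 0.7)]
```

drive_tool(steps=[[[0,0,0.008],[-0.022,-0.052,0.028]],[[0,0,0.008],[0,0,0]]])

```text
clock: 13.08
tcp_pos: [0.5607, -0.102, 0.0559]
ee_rot: [-3.11, 1.547, -2.922]
ft_force: [-11.3, -3.5, 9.2]
opening: 0.0002
```

```bash
python3 st2.py
```

```text
13.075 [ 0.561 -0.102  0.056] box [ 0.023 -0.172] f [-11.268  -3.484   9.198] open 0.0001809863213870251 turn [ 3.141 -0.036  0.038]
[[-0.023 -0.187  0.982]
 [-0.005  0.982  0.187]
 [-1.    -0.001 -0.024]]
j [ 0.31   0.904 -0.375  1.829  0.6    0.549 -0.275] turn z||ex [-0.001 -0.047  0.001]
```

Firm stop with no further travel. Back off, rise and look.

drive_tool(steps=[[[0,0,-0.02],[0,0,0]],[[-0.01,0,-0.015],[0,-0.04,0]],[[-0.06,0,0],[0,0,0]],[[-0.07,0,0],[0,0,0]],[[-0.07,0,0],[0,0,0]],[[0,-0.05,-0.05],[0,0,0]],[[0,-0.05,-0.05],[0,0,0]],[[0,-0.05,-0.05],[0,0,0]],[[0,0,0],[0,0,0]]])

```text
clock: 14.2
tcp_pos: [0.4354, -0.2419, 0.2291]
ee_rot: [1.585, 1.562, 1.785]
ft_force: [0.0, 0.3, 0.3]
opening: 0.0001
```

Run:
```python
from st2 import *
save('top','top4'); capture('scene')
for c in('top','scene'):
  for t in ('cover_ridge','marked_stem','marked_end','plain_end','flask','cup','jar'): print(c,t,[(r['location'],w2b(r['location']),r['conf']) for r in tip_of(c,t)[:1]])
im=cv2.imread('pics/top4.png'); cv2.imwrite('pics/top4c.png',cv2.resize(im[150:370,150:490],None,fx=2.3,fy=2.3))
```

```text
14.2 [ 0.435 -0.242  0.229] box [-0.127 -0.286] f [0.002 0.336 0.286] open 0.00013134391185979657 turn [-3.119  0.013 -0.014]
[[-0.002 -0.199  0.98 ]
 [ 0.008  0.98   0.199]
 [-1.     0.009 -0.   ]]
j [ 0.791  0.579 -0.588  1.926  0.44   0.771  0.156] turn z||ex [ 0.023 -0.    -0.017]
top cover_ridge [([0.4628, 0.2922, 0.1206], array([0.001, 0.234]), 0.56)]
top marked_stem [([0.5919, -0.12, 0.0694], array([ 0.05 , -0.195]), 0.84)]
top marked_end [([0.5764, -0.0594, 0.0685], array([ 0.046, -0.133]), 0.97)]
top plain_end [([0.5016, -0.008, 0.0648], array([-0.018, -0.068]), 0.87)]
top flask [([0.6396, 0.2513, -0.0038], array([0.167, 0.16 ]), 0.97)]
top cup [([0.7028, 0.0942, 0.0009], array([ 0.199, -0.006]), 0.6)]
top jar [([0.6074, 0.3281, -0.0002], array([0.149, 0.242]), 0.96)]
scene cover_ridge [([0.4657, 0.2905, 0.1275], array([0.003, 0.231]), 0.84)]
scene marked_stem [([0.5911, -0.1173, 0.0686], array([ 0.05 , -0.193]), 0.79)]
scene marked_end [([0.5782, -0.0603, 0.0674], array([ 0.048, -0.134]), 0.81)]
scene plain_end [([0.5025, -0.0162, 0.0661], array([-0.018, -0.077]), 0.83)]
scene flask [([0.6437, 0.2523, -0.0028], array([0.171, 0.16 ]), 0.95)]
scene cup [([0.7009, 0.0966, -0.0001], array([ 0.198, -0.003]), 0.76)]
scene jar [([0.61, 0.3342, -0.0034], array([0.153, 0.247]), 0.93)]
```

View pics/top4c.png

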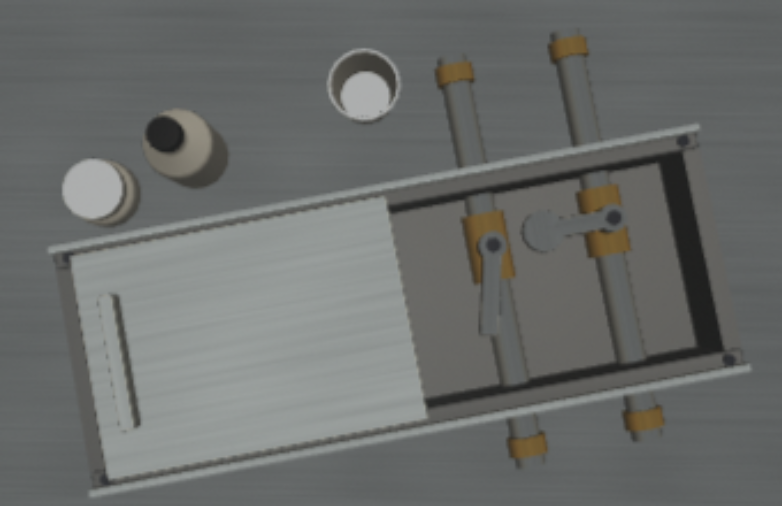

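The cover is at its end. The marked handle runs from its stem (613,217) to its disc (541,231), parallel to the rails within about 0.01 rad. The plain handle and the loose items haven't moved, and the arm is clear. I'm handing in.

```bash
python3 -c "from bench import close_job; print(close_job())"
```

```text
the job is handed in; nothing more can be done
None
```

I slid the cover open to its end stop and turned the marked handle clockwise to its stop. I then lifted the arm clear and handed the job in at about 14 s.

- **Cover:** the ridge ended at box y of about 0.232 m, which puts the cover about 0.26 m open. It stopped moving with a reaction of about 13 N.
- **Marked handle:** it reads roughly 1.52 to 1.56 rad, in the picture parallel to the rails within about 0.01 rad. A second push against the stop, at about 11 N, moved it no further.
- **Plain handle, flask, cup and jar:** all were found where they started, within 4 to 5 mm, which is about the networks' accuracy. The two cameras differ by about 9 mm on the plain handle's end, but each is within 4 mm of its own earlier reading.
- **Robot:** the tool stopped at 0.23 m height outside the box, with about 0.4 N on the wrist.

No check failed.

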